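# Find the soft spring foot on the tester and bin it in the carousel

### The arm

A 6-joint arm with a two-finger parallel gripper is mounted at the origin on a cart in front of the work surface, level with it; the furniture and walls round the work are solid. World frame = base frame: x ahead of the robot, y to its left, z up, the work surface at z = 0. Lengths are in m, angles in degrees, forces in N, time in s.
With the tool pointing down it reaches from about 0.375 to 0.9 m from the base axis. Payload 3.1 kg.
Tool frame: the origin (TCP) lies midway between the tips of the shut fingers; the grasp point (between the pads) lies 19 mm behind it; z points along the fingers, y is the line along which they close (so a half turn about z gives the same grasp; the last joint's range is limited). The gripper opens to 87 mm and grips with 3 to 60 N. Pads are 19 mm wide; open, the fingers measure 117 mm over their backs; the gripper's body (75 mm by 190 mm) begins 51 mm behind the grasp point.
Start: joints at [-77.836, 30.224, 82.088, -0, 67.689, -10.227], TCP at [0.238, -0.578, 0.223] pointing down, gripper open.
Joint ranges: [-176.69, 176.69], [-43.24, 126.21], [12.49, 139.97], [-82, 262], [0, 151.66], [-163.58, 163.58]. Speed limits (degrees/s): [159.86, 159.86, 180, 180, 180, 180].

### API

Orientations are given as a 3x3 rotation matrix whose columns are the frame's x, y, z axes.
In Python, from rig import read_state, capture, camera_info, hand_in gives the robot as it stands.
- The arm moves only by the tool drive_tool, never from a script. Its argument "motion" is a list of rows, each a list of 2 entries, a list of its own where there are three numbers: the shift along the tool's x, y, z in mm, then the turn, a rotation vector about the tool's x, y, z in rad. A call has 1 to 5 rows; each row shifts and turns the commanded pose from where the row before left it, along the tool's axes as they then stand; what a row does not reach is not made up. A row lasts 1/10 s, in which the tool goes at most 50 mm and 8.59 degrees, less where a joint would pass 70% of its speed; a pose out of reach is approached as far as the arm can. A call is refused whole if a number of a shift passes 50 or a number of a turn 0.15, either way. A call with a gripper value outside its range is refused whole. "gripper" is the opening, from 0 (shut) to 1 (fully open), set as the call begins (left out, the last holds). The fingers move at their own pace and stop on an object; the grip force is fixed at half the most. Time passes only in rows, so rows that do not move let the fingers close. It gives the time, the measured TCP pose, the force, the opening and the grip force at its end, in the units of the state.
- read_state(): the state, without advancing time (a new reading comes with each control period).
- capture(name): name is "side" or "top" or "wrist"; returns the picture (420x560x3 uint8, red, green, blue); there is no depth.
- camera_info(name): a dict with "fovy" (degrees; the focal length in pixels is half the picture's height over the tangent of half this angle, whatever the lens; pixels are square), "cx", "cy" (the principal point, pixels), "xyz" and "orientation" of the camera in the world; the wrist camera has in their place "T_tool_cam" (4x4, takes a point from camera to tool coordinates, whose origin is the TCP and whose axes are the flange's). Camera axes: x right, y down, z forward; pixel columns grow to the right and rows downward; lengths in m; the calibration is good to about 2 mm. A picture is of the moment at which its call begins: read the wrist's pose just before it. camera_info takes no time and is no camera call.
- hand_in(): hands the job in; it is judged then, once.
The state is a dict: "time_s": time; "joint_positions": joint angles; "qvel": joint speeds; "tau": joint torques, N m; "position": TCP position; "tcp_rot": TCP orientation; "force": force on the tool from outside, world axes, zero at the start; "moment": the same for the moment, N m; "opening": opening from 0.0 (shut) to 1.0 (fully open); "grasp_force": force on a finger pad.
Only numpy, scipy, OpenCV 4.12 (cv2) and the standard library are available. Lean on these libraries where they do the work, as an engineer would, in place of code of your own. Each camera call takes 0.05 s, during which the arm holds its last target. There are 200 camera calls.

### The job

One of the two look-alike sprung feet has gone soft: stand either on the tester's plate, press its cap down level with the tops of the two posts but not clearly past them, hold a second and read the dial (needle past the long mark: sound; short of it: soft, and the other foot is the opposite). Turn the carousel by its bar knob so that the square bin stands in the middle of the cover's slot, then stand the soft foot upright in that bin. Leave the sound foot upright on the bench or the middle of the tester's plate, and do not knock or shift the carton, bottle and paper roll.

Things in the scene. Friction and masses are not known exactly. Their poses are not given: they have to be found in the camera images.
- foot_a: one of two look-alike sprung instrument feet, 60 mm across, 90 mm tall, 0.2 kg, upright: black rubber base (12 mm high), bare coil, aluminium cap (50 mm across, 50 to 90 mm above the underside) that slides down up to 32 mm and springs back; can be gripped, lifted and pressed by the cap. Either foot may be the soft one. Origin: centre of the underside, z up
- foot_b: one of two look-alike sprung instrument feet, 60 mm across, 90 mm tall, 0.2 kg, upright: black rubber base (12 mm high), bare coil, aluminium cap (50 mm across, 50 to 90 mm above the underside) that slides down up to 32 mm and springs back; can be gripped, lifted and pressed by the cap. Either foot may be the soft one. Origin: centre of the underside, z up
- foot_a_top (a point): centre of the flat top of foot_a's cap, 90 mm above its underside when not pressed. Pressing a foot to the tester's mark takes about 9 N if it is soft, 18 N if sound
- foot_b_top (a point): centre of the flat top of foot_b's cap, 90 mm above its underside when not pressed. Pressing a foot to the tester's mark takes about 9 N if it is soft, 18 N if sound
- tester: fixed spring tester: grey base 92 x 210 x 30 mm; round load plate 68 mm across between two steel posts of 14 mm diameter, 46 mm from the plate's centre along the tester's +y and -y; the posts' flat tops (111 mm up) are the height mark. A tilted dial, at most 100 mm high, stands 108 mm from the plate along -y. Origin: on the bench under the plate's centre; z up, x away from the robot at yaw 0
- mark (a point): the marked height: point on the plate's axis level with the tops of the two posts, 111 mm above the bench; an unpressed foot on the plate reaches about 23 mm above it. z up
- plate_top (a point): centre of the top of the tester's aluminium load plate, 45 mm above the bench when empty; the plate sinks 0.4 mm per newton and springs back. z up
- needle (a joint): angle of the dial's black needle, clockwise from rest, 0.154 rad per newton on the plate (the foot's own weight, 0.3 rad, included). Short ticks every 5 N; the one long thick limit mark stands at 2.46 rad (16 N). With a foot held at the mark the needle stands near 1.7 rad if the foot is soft, near 3.1 rad if it is sound
- carousel: fixed parts carousel on a 70 mm pedestal, 244 mm across: grey wheel with three white bins under a clear flat cover (200 mm wide, its top 130 mm above the bench, two stubs behind 135 mm) with one slot, 100 mm wide, from the hub to the rim on the carousel's -x side (toward the robot at yaw 0). Origin: on the bench under the wheel's axis, z up
- slot (a point): where the bin to be loaded must stand: in the middle of the cover's slot, 72 mm from the wheel's axis along the carousel's -x, at the height of the bins' floor, 90 mm above the bench
- wheel (a joint): angle of the wheel about the vertical, counter-clockwise from above positive, 0 when the square bin stands in the slot; turns with slight friction (0.06 N m) and stays where it is left; range -3 to 3 rad
- square_bin (a point): centre of the inner floor of the square bin (76 x 76 mm inside, walls 4 mm thick and 30 mm high, floor 90 mm above the bench, 72 mm from the axis); the other two bins are round, a third of a turn to either side. z up; its x axis runs from the bin to the wheel's axis
- knob (a point): on the wheel's axis, 160 mm above the bench: grip point of the black bar knob that turns the wheel, 56 mm long, 22 mm wide, from 145 to 171 mm above the bench; the bar lies along the line from the axis to the square bin
- carton: small carton, 32 x 44 x 94 mm tall, loose, a bystander. Origin: centre of the underside
- flask: small bottle with a screw cap, 52 mm across and 125 mm tall, loose, a bystander. Origin: centre of the underside
- paper_roll: upright white paper roll, 54 mm across and 200 mm tall, loose, a bystander. Origin: centre of the underside

How it is judged:
By the outcome, as a careful person would: the job done as asked, in the order asked, and still so for the second after the job is handed in, with the robot touching nothing.
It also fails if it takes over 72 s, if anything falls off the work surface, if the arm or the gripper's body presses on something with over 40 N, if the wrist force passes 120 N, or if a joint passes its speed limit or range.

## Working session

There is one attempt and no reset: what is moved stays moved. The work goes in short steps, Python scripts to look and compute and a tool call to move; the robot and the scene stay as the last step left them, time stands still between calls to the robot, and variables do not carry over. Pictures are saved under pics/ and viewed, at most 10 in all, crops included, and the job is handed in when it is done.

Besides the shell and the picture viewer there is one more tool, called after "Request:" as name([rows], argument=value, ...), one row to a line, values as JSON. drive_tool: Moves the arm, as the interface text tells. Its arguments: {"type":"object","properties":{"motion":{"type":"array","items":{"type":"array"}},"gripper":{"type":"number"}},"required":["motion"]}

```bash
mkdir -p pics
python3 - <<'E'
from rig import *
import cv2,numpy as np
for n in ["side","top"]:
    cv2.imwrite(f"pics/{n}0.png",capture(n)[:,:,::-1]); print(n,camera_info(n))
print(camera_info("wrist"))
s=read_state();print(s['position'],s['tcp_rot'],s['opening'],s['time_s'])
E
```

```text
side {'fovy': 50.98902642274135, 'cx': 277.55085322632976, 'cy': 208.36137476800224, 'xyz': array([0.62669221, 1.21203712, 1.1546637 ]), 'orientation': array([[-0.99856268,  0.02956528, -0.04470433],
       [ 0.05275241,  0.68960588, -0.72226097],
       [ 0.00947453, -0.72358111, -0.69017433]])}
top {'fovy': 55.070790461676566, 'cx': 283.859844837165, 'cy': 219.22267602545963, 'xyz': array([0.44014697, 0.13819148, 1.22652079]), 'orientation': array([[ 0.01038668, -0.99457155,  0.10353528],
       [-0.99961536, -0.01299013, -0.02450303],
       [ 0.02571496, -0.10324095, -0.99432392]])}
{'fovy': 59.50027118001987, 'cx': 277.7021671707343, 'cy': 203.6773159065098, 'T_tool_cam': array([[ 2.74391383e-04, -9.66736116e-01, -2.55775695e-01,
         7.02449740e-02],
       [ 9.99999788e-01,  1.14255411e-04,  6.40938512e-04,
        -9.72655592e-04],
       [-5.90394651e-04, -2.55775816e-01,  9.66735943e-01,
        -1.62128237e-01],
       [ 0.00000000e+00,  0.00000000e+00,  0.00000000e+00,
         1.00000000e+00]])}
[ 0.23794042 -0.57722988  0.22168479] [[ 9.24600674e-01  3.80937506e-01 -4.59167174e-04]
 [ 3.80937673e-01 -9.24598821e-01  1.87325390e-03]
 [ 2.89047239e-04 -1.90692589e-03 -9.99998140e-01]] 1.0002174550413159 0.1
```

View pics/side0.png

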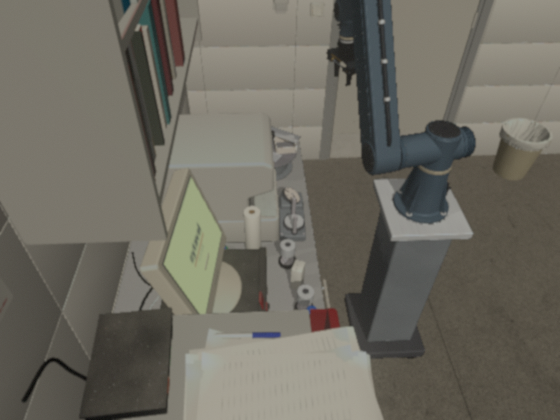

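View pics/top0.png

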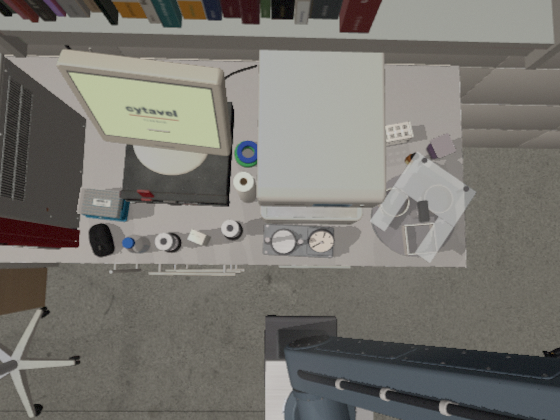

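The side view shows the tester at about (291,210), with the carousel mostly hidden behind the printer. In the top view, the feet are at (231,230) and (168,242), the bottle at (130,243), the carton at (198,237) and the paper roll at (244,183). The tester plate is at (284,242), its dial at (320,241), and the carousel hub at about (423,210) with the square bin near (420,240).

```bash
cat > h.py <<'E'
from rig import *
import cv2,numpy as np
def cam(n,s=None):
    c=camera_info(n); f=210/np.tan(np.radians(c['fovy']/2))
    if n=='wrist':
        T=np.eye(4);T[:3,:3]=s['tcp_rot'];T[:3,3]=s['position'];T=T@c['T_tool_cam'];R,t=T[:3,:3],T[:3,3]
    else: R,t=np.array(c['orientation']),np.array(c['xyz'])
    return f,c['cx'],c['cy'],R,t
def ray(C,u,v,z):
    f,cx,cy,R,t=C; d=R@np.array([(u-cx)/f,(v-cy)/f,1]); return t+d*(z-t[2])/d[2]
def proj(C,p):
    f,cx,cy,R,t=C; q=R.T@(np.array(p)-t); return q[:2]/q[2]*f+[cx,cy]
def yaw(s): # tool x axis yaw
    return np.degrees(np.arctan2(s['tcp_rot'][1][0],s['tcp_rot'][0][0]))
E
python3 - <<'E'
from h import *
im=cv2.imread('pics/top0.png')
a=cv2.resize(im[200:270,110:350],None,fx=3.3,fy=3.3,interpolation=cv2.INTER_CUBIC)
b=cv2.resize(im[145:270,365:480],None,fx=2.7,fy=2.7,interpolation=cv2.INTER_CUBIC)
o=np.zeros((a.shape[0]+b.shape[0],max(a.shape[1],b.shape[1]),3),np.uint8);o[:a.shape[0],:a.shape[1]]=a;o[a.shape[0]:,:b.shape[1]]=b
print(o.shape,a.shape);cv2.imwrite('pics/z.png',o)
C=cam('top')
for n,u,v,z in [('f1',231,229,.09),('f2',166,242,.09),('bottle',129,243,.125),('carton',198,237,.094),('roll',243,179,.2),('plate',284,242,.045),('dial',320,241,.07),('hub',423,210,.16),('knob',423,210,.171),('sq',420,240,.12)]: print(n,ray(C,u,v,z).round(3))
E
```

```text
(569, 792, 3) (231, 792, 3)
f1 [0.529 0.259 0.09 ]
f2 [0.49 0.44 0.09]
bottle [0.485 0.53  0.125]
carton [0.505 0.35  0.094]
roll [0.65 0.22 0.2 ]
plate [0.496 0.108 0.045]
dial [0.499 0.005 0.07 ]
hub [ 0.581 -0.263  0.16 ]
knob [ 0.58  -0.259  0.171]
sq [ 0.502 -0.267  0.12 ]
```

View pics/z.png

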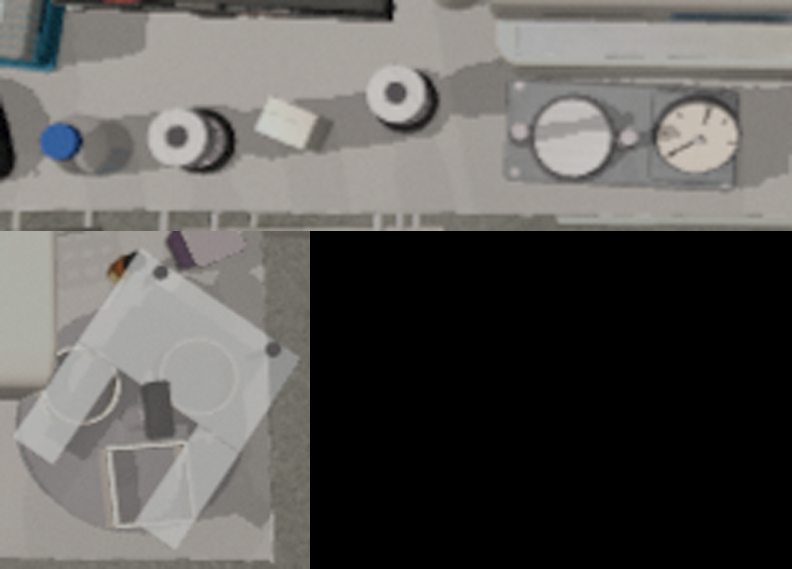

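The zoom shows the foot cap centres at crop (396,93) and (176,136), the plate at (572,137) with posts at (519,131) and (628,136), and the dial with its needle at lower left. The carousel cover's slot points down-left, and the square bin is partly under its right-hand prong. Next I need clearance to the printer, in crops of both views.

Run:
```python
from h import *
C=cam('top');S=cam('side')
for n,u,v,z in [('f1',230,228.2,.09),('f2',163.3,241.2,.09),('plate',283.3,241.5,.045),('p+',267.3,239.7,.111),('p-',300.3,241.2,.111),('stubL',424.6,160.2,.135),('stubR',466.1,189.1,.135),('knob',423.1,210.9,.171),('sq',420.6,238.7,.12),('tray',300,222,.06),('tray',300,222,.12),('pr',300,203,.2),('pr',300,203,.3),('prR',384,203,.2),('prR',384,203,.3),('prL',258,203,.25),('pronL',(365+15/2.7),145+(436-231)/2.7,.13),('pronL',(365+55/2.7),145+(463-231)/2.7,.13),('proR',(365+175/2.7),145+(548-231)/2.7,.13),('proRi',(365+135/2.7),145+(522-231)/2.7,.13),('cornerR',365+298/2.7,145+(355-231)/2.7,.13),('cornerL',365+143/2.7,145+(248-231)/2.7,.13)]:
    print(n,ray(C,u,v,z).round(3))
im=cv2.imread('pics/side0.png');cv2.imwrite('pics/z2.png',cv2.resize(im[100:320,165:345],None,fx=2.7,fy=2.7,interpolation=cv2.INTER_CUBIC))
for z in (.1,.2,.25,.3,.35):
    p=ray(C,259,200,z);print(z,p.round(3),proj(S,p).round(1), (proj(S,p)-[165,100])*2.7)
```

```text
f1 [0.531 0.262 0.09 ]
f2 [0.492 0.447 0.09 ]
plate [0.497 0.11  0.045]
p+ [0.499 0.156 0.111]
p- [0.496 0.064 0.111]
stubL [ 0.725 -0.28   0.135]
stubR [ 0.645 -0.394  0.135]
knob [ 0.577 -0.259  0.171]
sq [ 0.506 -0.269  0.12 ]
tray [0.554 0.062 0.06 ]
tray [0.548 0.066 0.12 ]
pr [0.59  0.072 0.2  ]
pr [0.575 0.078 0.3  ]
prR [ 0.593 -0.146  0.2  ]
prR [ 0.578 -0.118  0.3  ]
prL [0.581 0.178 0.25 ]
pronL [ 0.553 -0.128  0.13 ]
pronL [ 0.526 -0.168  0.13 ]
proR [ 0.441 -0.289  0.13 ]
proRi [ 0.467 -0.249  0.13 ]
cornerR [ 0.641 -0.423  0.13 ]
cornerL [ 0.751 -0.264  0.13 ]
0.1 [0.611 0.181 0.1  ] [263.  223.8] [264.52123198 334.37196617]
0.2 [0.596 0.177 0.2  ] [267.3 201. ] [276.11587078 272.59382192]
0.25 [0.588 0.175 0.25 ] [269.6 188.7] [282.32802939 239.49441824]
0.3 [0.581 0.174 0.3  ] [272.  175.8] [288.8437786  204.77743382]
0.35 [0.573 0.172 0.35 ] [274.5 162.3] [295.68593072 168.32132094]
```

View pics/z2.png

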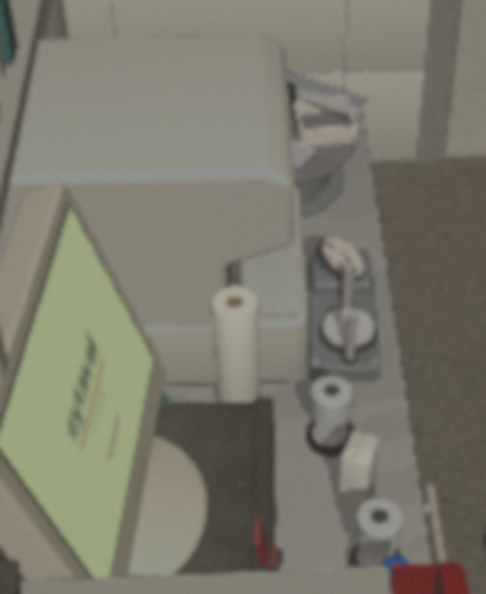

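The printer front overhangs to about x=0.575 at height, so I'll work at the tester with the fingers along y and the camera toward the robot, i.e. yaw 180. First I move to the middle, then rotate.

Request:
drive_tool([
  [[30, -34, 0], [0, 0, 0]],
  [[30, -34, 0], [0, 0, 0]],
  [[30, -34, 0], [0, 0, 0]],
  [[30, -34, 0], [0, 0, 0]],
  [[30, -34, 0], [0, 0, 0]],
])

```text
time_s: 0.6
position: [0.3122, -0.3615, 0.2222]
tcp_rot: [[0.925, 0.38, -0.0], [0.38, -0.925, 0.001], [0.0, -0.001, -1.0]]
force: [0.8, -0.8, 0.4]
opening: 1.004
grasp_force: 0.0
```

Request:
drive_tool([
  [[30, -34, 0], [0, 0, 0]],
  [[30, -34, 0], [0, 0, 0]],
  [[30, -34, 0], [0, 0, 0]],
  [[30, -34, 0], [0, 0, 0]],
  [[30, -34, 0], [0, 0, 0]],
])

```text
time_s: 1.1
position: [0.3861, -0.1474, 0.2225]
tcp_rot: [[0.925, 0.38, -0.0], [0.38, -0.925, 0.0], [0.0, -0.0, -1.0]]
force: [1.2, -0.6, -0.0]
opening: 0.997
grasp_force: 0.0
```

Request:
drive_tool([
  [[30, -34, 0], [0, 0, 0]],
  [[0, 0, 0], [0, 0, -0.15]],
  [[0, 0, 0], [0, 0, -0.15]],
  [[0, 0, 0], [0, 0, -0.15]],
  [[0, 0, 0], [0, 0, -0.15]],
])

```text
time_s: 1.6
position: [0.4006, -0.1058, 0.2223]
tcp_rot: [[0.542, 0.84, -0.001], [0.84, -0.542, 0.0], [-0.0, -0.001, -1.0]]
force: [0.1, -0.0, -0.2]
opening: 0.998
grasp_force: 0.0
```

Request:
drive_tool([
  [[0, 0, 0], [0, 0, -0.15]],
  [[0, 0, 0], [0, 0, -0.15]],
  [[0, 0, 0], [0, 0, -0.15]],
  [[0, 0, 0], [0, 0, -0.15]],
  [[0, 0, 0], [0, 0, -0.15]],
])

```text
time_s: 2.1
position: [0.4005, -0.1062, 0.2223]
tcp_rot: [[-0.175, 0.985, -0.001], [0.985, 0.175, 0.0], [0.0, -0.001, -1.0]]
force: [-0.1, -0.0, 0.3]
opening: 0.996
grasp_force: 0.0
```

Request:
drive_tool([
  [[0, 0, 0], [0, 0, -0.15]],
  [[0, 0, 0], [0, 0, -0.15]],
  [[0, 0, 0], [0, 0, -0.15]],
  [[0, 0, 0], [0, 0, -0.15]],
  [[0, 0, 0], [0, 0, -0.15]],
])

```text
time_s: 2.6
position: [0.4005, -0.1062, 0.2223]
tcp_rot: [[-0.799, 0.601, -0.001], [0.601, 0.799, 0.0], [0.001, -0.0, -1.0]]
force: [-0.3, -0.2, -0.2]
opening: 1.0
grasp_force: 0.0
```

Request:
drive_tool([
  [[0, 0, 0], [0, 0, -0.15]],
  [[0, 0, 0], [0, 0, -0.15]],
  [[0, 0, 0], [0, 0, -0.15]],
  [[0, 0, 0], [0, 0, -0.15]],
  [[0, 0, 0], [0, 0, -0.051]],
])

```text
time_s: 3.1
position: [0.4005, -0.1062, 0.2224]
tcp_rot: [[-1.0, -0.004, -0.001], [-0.004, 1.0, 0.0], [0.001, 0.0, -1.0]]
force: [0.1, 0.2, 0.0]
opening: 0.995
grasp_force: 0.0
```

Request:
drive_tool([
  [[-10, 46, 0], [0, 0, 0]],
  [[-10, 46, 0], [0, 0, 0]],
  [[-10, 46, 0], [0, 0, 0]],
  [[-10, 46, 0], [0, 0, 0]],
  [[0, 0, 0], [0, 0, 0]],
])

```text
time_s: 3.6
position: [0.4409, 0.0825, 0.2225]
tcp_rot: [[-1.0, -0.008, 0.001], [-0.008, 1.0, 0.002], [-0.001, 0.002, -1.0]]
force: [-0.6, -0.6, 0.6]
opening: 1.002
grasp_force: 0.0
```

Run:
```python
from h import *
s=read_state();im=capture('wrist');cv2.imwrite('pics/w1.png',im[:,:,::-1]);W=cam('wrist',s);print(s['position'])
for n,p in [('plate',(.497,.11,.045)),('p+',(.499,.156,.111)),('p-',(.496,.064,.111)),('f1',(.531,.262,.09))]: print(n,proj(W,p).round())
```

```text
[0.44091213 0.08251983 0.22247909]
plate [304. 239.]
p+ [366. 270.]
p- [253. 266.]
f1 [478. 294.]
```

View pics/w1.png

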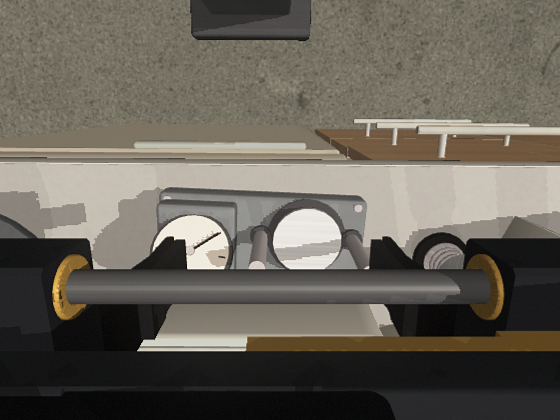

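The wrist view shows the plate at about (307,240), between the post bases at (258,245) and (352,245), and the dial at (192,245). The predicted plate centre was (304,239), so the views agree to about 3 mm. I'll fit the plate edge from this image and move on toward foot 1.

Run:
```python
from h import *
s=read_state();W=cam('wrist',s);im=cv2.imread('pics/w1.png')
g=im.min(axis=2);m=np.uint8(g>165);m[268:]=0;m[:195]=0;m[:,:262]=0;m[:,352:]=0
c=max(cv2.findContours(m,0,1)[0],key=cv2.contourArea);h=cv2.convexHull(c)[:,0]
P=np.array([ray(W,u,v,.045)[:2] for u,v in h if v<258])
A=np.c_[2*P,np.ones(len(P))];x=np.linalg.lstsq(A,(P**2).sum(1),rcond=None)[0];print(x[:2],np.sqrt(x[2]+x[0]**2+x[1]**2),len(P),cv2.boundingRect(c))
```

```text
[0.49813741 0.10991098] 0.032978402460238504 22 (273, 209, 68, 42)
```

Request:
drive_tool([
  [[0, 46, 0], [0, 0, 0]],
  [[0, 46, 0], [0, 0, 0]],
  [[0, 46, 0], [0, 0, 0]],
  [[0, 42, 0], [0, 0, 0]],
  [[0, 0, 0], [0, 0, 0]],
])

```text
time_s: 4.15
position: [0.441, 0.2604, 0.2224]
tcp_rot: [[-1.0, -0.004, 0.001], [-0.004, 1.0, 0.002], [-0.001, 0.002, -1.0]]
force: [-0.1, -0.5, 0.5]
opening: 1.0
grasp_force: 0.0
```

Run:
```python
from h import *
s=read_state();im=capture('wrist');cv2.imwrite('pics/w2.png',im[:,:,::-1]);W=cam('wrist',s);print(s['position'])
for n,p in [('f1',(.531,.262,.09)),('f1b',(.531,.262,.0))]: print(n,proj(W,p).round())
```

```text
[0.44100301 0.2604132  0.22244517]
f1 [278. 292.]
f1b [278. 253.]
```

View pics/w2.png

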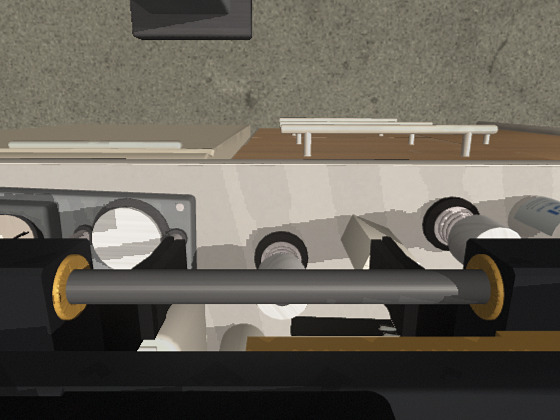

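The view shows foot 1's black base ring, about u 256–309 with its near edge at v≈232, and the cap below it. The rod and fingers hide the rest.

Run:
```python
from h import *
s=read_state();W=cam('wrist',s);im=cv2.imread('pics/w2.png')
m=np.uint8(im.max(axis=2)<60);m[264:]=0;m[:225]=0;m[:,:245]=0;m[:,318:]=0
c=max(cv2.findContours(m,0,1)[0],key=cv2.contourArea)[:,0]
print(c.min(0),c.max(0))
for z in (0.012,):
    h=cv2.convexHull(c)[:,0];P=np.array([ray(W,u,v,z)[:2] for u,v in h if v<250])
    A=np.c_[2*P,np.ones(len(P))];x=np.linalg.lstsq(A,(P**2).sum(1),rcond=None)[0];print(x[:2],np.sqrt(x[2]+x[0]**2+x[1]**2),len(P))
    print(P[:,0].min()+.03, P[:,1].min()+.03,P[:,1].max()-.03)
```

```text
[255 232] [307 263]
[0.52848863 0.26272242] 0.02842131636683486 11
0.5309789926081133 0.2657160758317989 0.2598998001474566
```

Request:
drive_tool([
  [[0, 0, 0], [0, 0, 0.15]],
  [[-44, 7, 0], [0, 0, 0]],
  [[-44, 8, 0], [0, 0, 0]],
  [[0, 0, 45], [0, 0, 0]],
  [[0, 0, 45], [0, 0, 0]],
])

```text
time_s: 4.7
position: [0.5334, 0.2565, 0.1327]
tcp_rot: [[-0.988, 0.153, 0.005], [0.153, 0.988, 0.0], [-0.005, 0.001, -1.0]]
force: [-0.6, -0.5, -0.2]
opening: 1.0
grasp_force: 0.0
```

Request:
drive_tool([
  [[0, 0, 40], [0, 0, 0]],
  [[0, 0, 20], [0, 0, 0]],
  [[0, 0, 0], [0, 0, 0]],
])

```text
time_s: 5.0
position: [0.5275, 0.2557, 0.0691]
tcp_rot: [[-0.988, 0.152, -0.009], [0.152, 0.988, -0.003], [0.008, -0.004, -1.0]]
force: [-0.3, 0.2, 0.5]
opening: 0.997
grasp_force: 0.0
```

Request:
drive_tool([
  [[0, 0, 0], [0, 0, 0]],
  [[0, 0, 0], [0, 0, 0]],
  [[0, 0, 0], [0, 0, 0]],
  [[0, 0, 0], [0, 0, 0]],
  [[0, 0, 0], [0, 0, 0]],
], gripper=0.4)

```text
time_s: 5.5
position: [0.5307, 0.26, 0.0737]
tcp_rot: [[-0.989, 0.149, 0.002], [0.149, 0.989, 0.001], [-0.002, 0.002, -1.0]]
force: [0.9, 1.0, 2.2]
opening: 0.632
grasp_force: 0.8
```

Request:
drive_tool([
  [[0, 0, 0], [0, 0, 0]],
  [[0, 0, 0], [0, 0, 0]],
  [[0, 0, 0], [0, 0, 0]],
  [[0, 0, 0], [0, 0, 0]],
], gripper=0.3)

```text
time_s: 5.9
position: [0.5306, 0.26, 0.0729]
tcp_rot: [[-0.989, 0.149, 0.002], [0.149, 0.989, 0.001], [-0.001, 0.001, -1.0]]
force: [0.2, 4.0, 3.2]
opening: 0.569
grasp_force: 30.0
```

Request:
drive_tool([
  [[0, 0, -40], [0, 0, 0]],
  [[16, -2, -40], [0, 0, 0]],
  [[17, -3, -40], [0, 0, 0]],
  [[0, 0, -10], [0, 0, -0.15]],
  [[0, 0, 0], [0, 0, 0]],
])

```text
time_s: 6.4
position: [0.4965, 0.259, 0.204]
tcp_rot: [[-1.0, -0.001, 0.002], [-0.001, 1.0, -0.001], [-0.002, -0.001, -1.0]]
force: [-0.1, -0.1, -1.9]
opening: 0.565
grasp_force: 29.8
```

Request:
drive_tool([
  [[0, -40, 0], [0, 0, 0]],
  [[0, -40, 0], [0, 0, 0]],
  [[0, -40, 0], [0, 0, 0]],
  [[0, -30, 0], [0, 0, 0]],
  [[0, 0, 0], [0, 0, 0]],
])

```text
time_s: 6.9
position: [0.4954, 0.1056, 0.2005]
tcp_rot: [[-1.0, 0.007, -0.005], [0.007, 1.0, -0.002], [0.005, -0.002, -1.0]]
force: [-0.4, 0.2, -2.6]
opening: 0.563
grasp_force: 29.8
```

Request:
drive_tool([
  [[0, 0, 0], [0, 0, 0]],
  [[0, 0, 0], [0, 0, 0]],
])

```text
time_s: 7.1
position: [0.4959, 0.1099, 0.2015]
tcp_rot: [[-1.0, 0.001, -0.002], [0.001, 1.0, 0.0], [0.002, 0.0, -1.0]]
force: [-0.3, 0.6, -1.8]
opening: 0.565
grasp_force: 29.8
```

Run:
```python
from h import *
s=read_state();print(s['position'],yaw(s))
im=capture('wrist');cv2.imwrite('pics/w3.png',im[:,:,::-1])
W=cam('wrist',s)
for p in [(.498,.11,.045),(s['position'][0],s['position'][1],s['position'][2]-.073)]: print(proj(W,p))
```

```text
[0.49594484 0.10985781 0.2015077 ] 179.958246514259
[276.75095767 190.19141457]
[276.19421843 214.54765078]
```

View pics/w3.png

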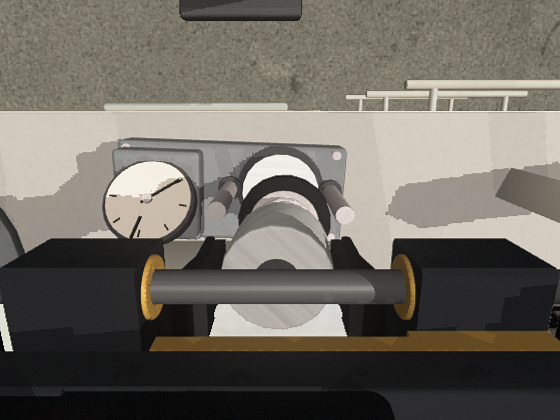

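The dial is visible at (150,203), with its needle pointing upper right (rest) and the long mark at lower left (135,228). The foot hangs centred over the plate. Pressing while gripped would drive the fingers into the posts, so I'll set it down, release, and press with shut fingers.

Request:
drive_tool([
  [[-2, 0, 30], [0, 0, 0]],
  [[0, 0, 30], [0, 0, 0]],
  [[0, 0, 15], [0, 0, 0]],
  [[0, 0, 5], [0, 0, 0]],
  [[0, 0, 0], [0, 0, 0]],
])

```text
time_s: 7.65
position: [0.4982, 0.1102, 0.1219]
tcp_rot: [[-1.0, -0.001, -0.002], [-0.001, 1.0, 0.0], [0.002, 0.0, -1.0]]
force: [-0.3, 0.1, -2.1]
opening: 0.566
grasp_force: 29.8
```

Request:
drive_tool([
  [[0, 0, 2], [0, 0, 0]],
  [[0, 0, 0], [0, 0, 0]],
  [[0, 0, 0], [0, 0, 0]],
])

```text
time_s: 7.95
position: [0.4992, 0.1094, 0.1214]
tcp_rot: [[-1.0, -0.0, 0.002], [-0.0, 1.0, 0.0], [-0.002, 0.0, -1.0]]
force: [0.7, -0.0, -1.6]
opening: 0.565
grasp_force: 29.8
```

Request:
drive_tool([
  [[0, 0, 2], [0, 0, 0]],
  [[0, 0, 1], [0, 0, 0]],
  [[0, 0, 0], [0, 0, 0]],
  [[0, 0, 0], [0, 0, 0]],
])

```text
time_s: 8.35
position: [0.4989, 0.1093, 0.1178]
tcp_rot: [[-1.0, -0.0, 0.001], [-0.0, 1.0, 0.0], [-0.001, 0.0, -1.0]]
force: [0.1, 0.1, -0.2]
opening: 0.566
grasp_force: 29.8
```

Request:
drive_tool([
  [[0, 0, 0], [0, 0, 0]],
  [[0, 0, 0], [0, 0, 0]],
  [[0, 0, 0], [0, 0, 0]],
  [[0, 0, -15], [0, 0, 0]],
  [[0, 0, -15], [0, 0, 0]],
], gripper=0.8)

```text
time_s: 8.85
position: [0.4981, 0.1092, 0.1475]
tcp_rot: [[-1.0, -0.0, -0.002], [-0.0, 1.0, -0.0], [0.002, -0.0, -1.0]]
force: [0.6, -0.1, -0.5]
opening: 0.791
grasp_force: 0.0
```

Request:
drive_tool([
  [[0, 0, 0], [0, 0, 0]],
  [[0, 0, 0], [0, 0, 0]],
  [[0, 0, 0], [0, 0, 0]],
  [[0, 0, 0], [0, 0, 0]],
  [[0, 0, 0], [0, 0, 0]],
], gripper=0)

```text
time_s: 9.35
position: [0.4982, 0.1093, 0.147]
tcp_rot: [[-1.0, -0.0, -0.001], [-0.0, 1.0, 0.0], [0.001, 0.0, -1.0]]
force: [0.1, -0.1, -0.3]
opening: 0.43
grasp_force: 0.0
```

Request:
drive_tool([
  [[0, 0, 0], [0, 0, 0]],
  [[0, 0, 0], [0, 0, 0]],
])

```text
time_s: 9.55
position: [0.4985, 0.1093, 0.1473]
tcp_rot: [[-1.0, -0.0, -0.0], [-0.0, 1.0, -0.0], [0.0, -0.0, -1.0]]
force: [0.1, 0.9, -0.2]
opening: 0.247
grasp_force: 0.0
```

Run:
```python
from h import *
s=read_state();print(s['position'],yaw(s),s['opening'],s['force'])
```

```text
[0.4985076  0.109336   0.14734301] -179.98905998055034 0.24713894876040635 [ 0.10571929  0.92613486 -0.21173602]
```

Request:
drive_tool([
  [[0, 0, 0], [0, 0, 0]],
  [[0, 0, 0], [0, 0, 0]],
  [[0, 0, 0], [0, 0, 0]],
  [[0, 0, 10], [0, 0, 0]],
  [[0, 0, 6], [0, 0, 0]],
])

```text
time_s: 10.05
position: [0.4989, 0.1093, 0.131]
tcp_rot: [[-1.0, -0.0, 0.001], [-0.0, 1.0, 0.0], [-0.001, 0.0, -1.0]]
force: [0.9, 0.5, 4.0]
opening: 0.003
grasp_force: 2.2
```

Request:
drive_tool([
  [[0, 0, 5], [0, 0, 0]],
  [[0, 0, 5], [0, 0, 0]],
  [[0, 0, 5], [0, 0, 0]],
  [[0, 0, 3], [0, 0, 0]],
  [[0, 0, 0], [0, 0, 0]],
])

```text
time_s: 10.55
position: [0.4991, 0.1093, 0.1146]
tcp_rot: [[-1.0, -0.0, 0.001], [-0.0, 1.0, -0.0], [-0.001, -0.0, -1.0]]
force: [-2.2, -1.3, 15.5]
opening: 0.008
grasp_force: 7.9
```

Request:
drive_tool([
  [[0, 0, 0], [0, 0, 0]],
  [[0, 0, 0], [0, 0, 0]],
])

```text
time_s: 10.75
position: [0.4991, 0.1093, 0.115]
tcp_rot: [[-1.0, -0.0, 0.001], [-0.0, 1.0, -0.0], [-0.001, -0.0, -1.0]]
force: [-1.8, 0.4, 15.7]
opening: 0.001
grasp_force: 7.8
```

Request:
drive_tool([
  [[0, 0, 3], [0, 0, 0]],
  [[0, 0, 1], [0, 0, 0]],
  [[0, 0, 0], [0, 0, 0]],
  [[0, 0, 0], [0, 0, 0]],
])

```text
time_s: 11.15
position: [0.4991, 0.1093, 0.1113]
tcp_rot: [[-1.0, -0.0, 0.002], [-0.0, 1.0, -0.0], [-0.002, -0.0, -1.0]]
force: [-2.9, -0.4, 17.8]
opening: 0.008
grasp_force: 9.1
```

Request:
drive_tool([
  [[0, 0, 0], [0, 0, 0]],
  [[0, 0, 0], [0, 0, 0]],
  [[0, 0, 0], [0, 0, 0]],
  [[0, 0, 0], [0, 0, 0]],
  [[0, 0, 0], [0, 0, 0]],
])

```text
time_s: 11.65
position: [0.4991, 0.1093, 0.1114]
tcp_rot: [[-1.0, -0.0, 0.002], [-0.0, 1.0, -0.0], [-0.002, -0.0, -1.0]]
force: [-2.4, -0.4, 17.6]
opening: 0.009
grasp_force: 9.1
```

Request:
drive_tool([
  [[0, 0, 0], [0, 0, 0]],
  [[0, 0, 0], [0, 0, 0]],
  [[0, 0, 0], [0, 0, 0]],
  [[0, 0, 0], [0, 0, 0]],
  [[0, 0, 0], [0, 0, 0]],
])

```text
time_s: 12.15
position: [0.4991, 0.1093, 0.1114]
tcp_rot: [[-1.0, -0.0, 0.002], [-0.0, 1.0, -0.0], [-0.002, -0.0, -1.0]]
force: [-2.2, -1.3, 18.0]
opening: 0.007
grasp_force: 9.1
```

Run:
```python
from h import *
s=read_state();im=capture('wrist');cv2.imwrite('pics/w4.png',im[:,:,::-1]);print(s['position'],s['force'])
```

```text
[0.4991066  0.10933677 0.11138022] [-2.21654117 -1.26706647 17.95607546]
```

View pics/w4.png

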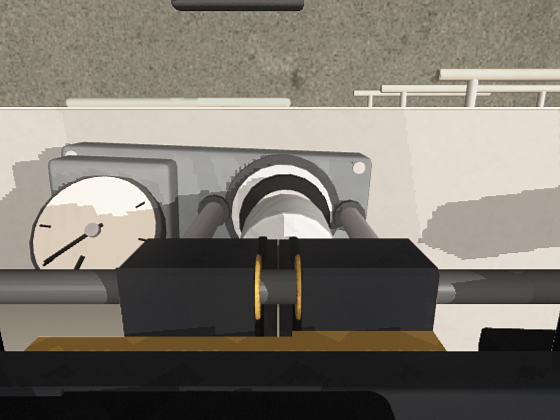

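The needle points to (45,265), clockwise past the long mark at (80,263), with 18 N on the wrist, so foot 1 is sound and the other foot is soft. Foot 1 stays on the plate; next is the carousel.

Request:
drive_tool([
  [[0, 0, -10], [0, 0, 0]],
  [[0, 0, -20], [0, 0, 0]],
  [[0, 0, -40], [0, 0, 0]],
  [[0, 0, -40], [0, 0, 0]],
  [[0, 0, -40], [0, 0, 0]],
], gripper=0.7)

```text
time_s: 12.7
position: [0.4978, 0.1093, 0.2602]
tcp_rot: [[-1.0, -0.0, -0.002], [-0.0, 1.0, -0.0], [0.002, -0.0, -1.0]]
force: [1.0, -0.1, -0.3]
opening: 0.374
grasp_force: 0.0
```

Request:
drive_tool([
  [[0, -46, 0], [0, 0, 0]],
  [[0, -46, 0], [0, 0, 0]],
  [[0, -46, 0], [0, 0, 0]],
  [[0, -46, 0], [0, 0, 0]],
  [[0, -46, 0], [0, 0, 0]],
])

```text
time_s: 13.2
position: [0.498, -0.1222, 0.2589]
tcp_rot: [[-1.0, -0.0, -0.001], [-0.0, 1.0, 0.001], [0.001, 0.001, -1.0]]
force: [0.5, -0.5, 0.5]
opening: 0.692
grasp_force: 0.0
```

Request:
drive_tool([
  [[0, -46, 0], [0, 0, 0]],
  [[-10, -46, 0], [0, 0, 0]],
  [[-20, -47, 0], [0, 0, 0]],
  [[0, 0, 0], [0, 0, 0]],
  [[0, 0, 0], [0, 0, 0]],
])

```text
time_s: 13.7
position: [0.5277, -0.2593, 0.2581]
tcp_rot: [[-1.0, 0.002, -0.002], [0.002, 1.0, 0.002], [0.002, 0.002, -1.0]]
force: [0.0, 0.5, -0.5]
opening: 0.7
grasp_force: 0.0
```

Run:
```python
from h import *
s=read_state();im=capture('wrist');cv2.imwrite('pics/w5.png',im[:,:,::-1]);print(s['position'],yaw(s),s['joint_positions'])
W=cam('wrist',s)
for p in [(.578,-.26,.171),(.506,-.269,.12)]: print(proj(W,p))
```

```text
[ 0.52768986 -0.25933513  0.25807427] 179.89051219994477 [-3.70634316e+01  2.51965709e+01  8.50703041e+01  1.93185497e-02
  6.98965951e+01 -1.26960492e+02]
[275.35125416 274.4333621 ]
[264.42537304 166.9004777 ]
```

View pics/w5.png

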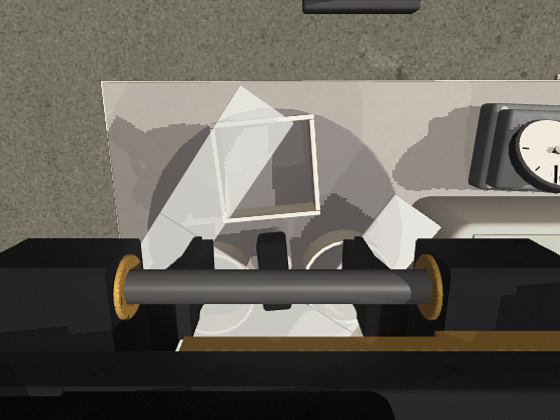

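The square bin's rim corners are at (212,126), (313,115), (319,212) and (225,221). The knob runs from (272,233) to (278,310). The prong tip edges are (241,86)–(293,122) and (398,195)–(441,229).

Run:
```python
from h import *
s=read_state();W=cam('wrist',s)
r=lambda u,v,z:ray(W,u,v,z)[:2]
B=np.array([r(u,v,.12) for u,v in [(212,126),(313,115),(319,212),(225,221)]]);bc=B.mean(0)
an=lambda d:np.degrees(np.arctan2(d[1],d[0]))
print('bin',bc.round(4),[np.linalg.norm(B[i]-B[i-1]).round(3) for i in range(4)],[an(B[2]-B[1]),an(B[3]-B[0]),an(B[0]-B[1])-90,an(B[3]-B[2])-90])
k1,k2=r(272.5,233,.171),r(278,310,.171);print('knob',((k1+k2)/2).round(4),an(k2-k1),np.linalg.norm(k1-k2))
p=[r(u,v,.13) for u,v in [(241,86),(293,122),(398,195),(441,229)]];print(np.round(p,4),an(p[1]-p[0]),an(p[3]-p[2]),an(p[3]-p[0]),np.linalg.norm(p[3]-p[0]))
m=(p[0]+p[3])/2;m2=(p[1]+p[2])/2;print(m,m2,np.linalg.norm(p[1]-p[2]))
for a in (an(p[3]-p[0]),):
  x=np.radians(a-90);print('car yaw',a-90)
  n=np.array([np.cos(x),np.sin(x)]);
  kb=(k1+k2)/2;print('slot',kb-.072*n,'lat',(m-kb)@np.array([-n[1],n[0]]))
print('bindir',an((k1+k2)/2-bc),np.linalg.norm((k1+k2)/2-bc))
```

```text
bin [ 0.5083 -0.2653] [np.float64(0.08), np.float64(0.081), np.float64(0.081), np.float64(0.081)] [np.float64(5.021681626407169), np.float64(5.373133573263976), np.float64(-173.95319290125335), np.float64(-174.34056420106094)]
knob [ 0.5762 -0.2585] 3.6538427935969806 0.06192933138426833
[[ 0.4426 -0.2843]
 [ 0.4691 -0.2449]
 [ 0.5271 -0.1589]
 [ 0.5563 -0.1206]] 56.107872521154135 52.71856289223834 55.23238652487261 0.19933815106009525
[ 0.49942285 -0.20246136] [ 0.49811448 -0.20185862] 0.10371953196084009
car yaw -34.76761347512739
slot [ 0.51706921 -0.21746346] lat 0.002260970578871625
bindir 5.688655354533159 0.06823728383088887
```

Request:
drive_tool([
  [[-30, 0, 0], [0, 0, 0]],
  [[-22, 1, 0], [0, 0, 0]],
  [[0, 0, 0], [0, 0, -0.096]],
  [[0, 0, 40], [0, 0, 0]],
  [[0, 0, 40], [0, 0, 0]],
])

```text
time_s: 14.25
position: [0.5809, -0.2558, 0.1801]
tcp_rot: [[-0.995, -0.099, 0.003], [-0.099, 0.995, -0.002], [-0.002, -0.002, -1.0]]
force: [-0.4, -0.7, 0.1]
opening: 0.699
grasp_force: 0.0
```

Request:
drive_tool([
  [[0, 0, 25], [0, 0, 0]],
  [[0, 0, 8], [0, 0, 0]],
  [[0, 0, 0], [0, 0, 0]],
  [[0, 0, 0], [0, 0, 0]],
])

```text
time_s: 14.65
position: [0.5811, -0.2574, 0.148]
tcp_rot: [[-0.995, -0.097, 0.002], [-0.097, 0.995, -0.001], [-0.002, -0.001, -1.0]]
force: [-0.2, -0.9, 0.1]
opening: 0.696
grasp_force: 0.0
```

Request:
drive_tool([
  [[0, 0, 0], [0, 0, 0]],
  [[0, 0, 0], [0, 0, 0]],
  [[0, 0, 0], [0, 0, 0]],
  [[0, 0, 0], [0, 0, 0]],
  [[0, 0, 0], [0, 0, 0]],
], gripper=0.1)

```text
time_s: 15.15
position: [0.5808, -0.2605, 0.1472]
tcp_rot: [[-0.995, -0.097, 0.002], [-0.097, 0.995, -0.006], [-0.001, -0.006, -1.0]]
force: [-0.5, -9.9, -1.2]
opening: 0.334
grasp_force: 5.0
```

Request:
drive_tool([
  [[0, 0, 0], [0, 0, 0]],
  [[0, 0, 0], [0, 0, 0]],
  [[0, 0, 0], [0, 0, 0]],
])

```text
time_s: 15.45
position: [0.5812, -0.262, 0.148]
tcp_rot: [[-0.995, -0.096, 0.003], [-0.096, 0.995, -0.008], [-0.002, -0.008, -1.0]]
force: [-1.8, -7.8, 1.3]
opening: 0.249
grasp_force: 55.4
```

Request:
drive_tool([
  [[0, -4, 0], [0, 0, 0]],
  [[0, 0, 0], [0, 0, 0.1]],
  [[0, 0, 0], [0, 0, 0.1]],
  [[0, 0, 0], [0, 0, 0.1]],
  [[0, 0, 0], [0, 0, 0.1]],
])

```text
time_s: 15.95
position: [0.5812, -0.2623, 0.148]
tcp_rot: [[-0.953, 0.302, 0.002], [0.302, 0.953, -0.002], [-0.002, -0.001, -1.0]]
force: [-1.0, -0.7, 5.2]
opening: 0.251
grasp_force: 55.3
```

Request:
drive_tool([
  [[0, 0, 0], [0, 0, 0.1]],
  [[0, 0, 0], [0, 0, 0.1]],
  [[0, 0, 0], [0, 0, 0.1]],
  [[0, 0, 0], [0, 0, 0.003]],
  [[0, 0, 0], [0, 0, 0]],
])

```text
time_s: 16.45
position: [0.5811, -0.2624, 0.148]
tcp_rot: [[-0.821, 0.57, 0.001], [0.57, 0.821, -0.002], [-0.002, -0.001, -1.0]]
force: [-0.4, 0.3, 5.6]
opening: 0.251
grasp_force: 55.3
```

Request:
drive_tool([
  [[0, 0, 0], [0, 0, 0]],
  [[0, 0, 0], [0, 0, 0]],
  [[0, 0, 0], [0, 0, 0]],
])

```text
time_s: 16.75
position: [0.5811, -0.2624, 0.148]
tcp_rot: [[-0.822, 0.57, 0.001], [0.57, 0.822, -0.002], [-0.002, -0.001, -1.0]]
force: [-1.2, -0.4, 6.0]
opening: 0.254
grasp_force: 55.3
```

Request:
drive_tool([
  [[0, 0, 0], [0, 0, 0]],
  [[0, 0, 0], [0, 0, 0]],
  [[0, 0, 0], [0, 0, 0]],
  [[0, 0, -15], [0, 0, 0]],
  [[0, 0, -35], [0, 0, 0]],
], gripper=0.7)

```text
time_s: 17.25
position: [0.5779, -0.26, 0.1931]
tcp_rot: [[-0.821, 0.57, -0.008], [0.57, 0.821, 0.005], [0.01, -0.0, -1.0]]
force: [0.6, 0.2, 0.4]
opening: 0.616
grasp_force: 0.0
```

Request:
drive_tool([
  [[0, 0, -35], [0, 0, 0]],
  [[30, 0, -35], [0, 0, 0]],
  [[30, 0, -10], [0, 0, 0]],
  [[0, 0, 0], [0, 0, 0]],
  [[0, 0, 0], [0, 0, 0]],
])

```text
time_s: 17.75
position: [0.531, -0.2273, 0.2766]
tcp_rot: [[-0.822, 0.57, 0.0], [0.57, 0.822, -0.0], [-0.0, -0.0, -1.0]]
force: [0.3, -0.3, -0.7]
opening: 0.702
grasp_force: 0.0
```

Run:
```python
from h import *
s=read_state();im=capture('wrist')[:,:,::-1].copy();cv2.imwrite('pics/w6.png',im);print(s['position'],yaw(s))
W=cam('wrist',s)
for n,p in [('slot',(.521,-.2215,.12)),('hub',(.581,-.2625,.171))]: print(n,proj(W,p).round())
g=im.min(axis=2)
m=np.uint8(g>205);cs,_=cv2.findContours(m,0,1)
for c in sorted(cs,key=cv2.contourArea)[-6:]: print(cv2.contourArea(c),cv2.minAreaRect(c),cv2.boundingRect(c))
cv2.imwrite('pics/w6s.png',cv2.hconcat([im[60:240,100:460],cv2.cvtColor(m*255,8)[60:240,100:460]]))
```

```text
[ 0.53101193 -0.22728451  0.27657998] 145.2394010385639
slot [276. 175.]
hub [276. 277.]
181.5 ((277.5, 218.0), (2.0, 91.0), 90.0) (232, 217, 92, 3)
194.0 ((277.5, 128.0), (96.99998474121094, 1.999999761581421), -0.0) (229, 127, 98, 3)
316.0 ((332.2615051269531, 323.62847900390625), (61.588226318359375, 22.5089168548584), 16.699243545532227) (306, 304, 56, 32)
2276.5 ((469.5, 18.5), (37.0, 83.0), 90.0) (428, 0, 84, 38)
2285.0 ((189.65757751464844, 197.53176879882812), (110.2789077758789, 54.015419006347656), 84.6990737915039) (158, 145, 64, 106)
4698.0 ((362.6647033691406, 201.85882568359375), (57.905860900878906, 120.33682250976562), 4.398705005645752) (337, 144, 60, 121)
```

Request:
drive_tool([
  [[0, 0, 0], [0, 0, -0.15]],
  [[0, 0, 0], [0, 0, -0.15]],
  [[0, 0, 0], [0, 0, -0.15]],
  [[0, 0, 0], [0, 0, -0.15]],
  [[30, 20, 0], [0, 0, -0.007]],
])

```text
time_s: 18.3
position: [0.5049, -0.2105, 0.2751]
tcp_rot: [[-1.0, -0.002, 0.003], [-0.002, 1.0, -0.002], [-0.003, -0.002, -1.0]]
force: [-0.6, 0.9, -0.9]
opening: 0.698
grasp_force: 0.0
```

Request:
drive_tool([
  [[20, 45, 0], [0, 0, 0]],
  [[20, 45, 0], [0, 0, 0]],
  [[0, 49, 0], [0, 0, 0]],
  [[0, 49, 0], [0, 0, 0]],
  [[0, 49, 0], [0, 0, 0]],
])

```text
time_s: 18.8
position: [0.4619, 0.031, 0.2757]
tcp_rot: [[-1.0, 0.001, -0.001], [0.001, 1.0, 0.0], [0.001, 0.0, -1.0]]
force: [0.7, -0.1, -0.2]
opening: 0.696
grasp_force: 0.0
```

Request:
drive_tool([
  [[0, 49, 0], [0, 0, 0]],
  [[0, 49, 0], [0, 0, 0]],
  [[10, 48, 0], [0, 0, 0]],
  [[10, 48, 0], [0, 0, 0]],
  [[10, 48, 0], [0, 0, 0]],
])

```text
time_s: 19.3
position: [0.4316, 0.2738, 0.2753]
tcp_rot: [[-1.0, 0.0, -0.001], [0.0, 1.0, -0.001], [0.001, -0.001, -1.0]]
force: [1.3, 0.0, 0.4]
opening: 0.704
grasp_force: 0.0
```

Request:
drive_tool([
  [[10, 48, 10], [0, 0, 0]],
  [[10, 48, 15], [0, 0, 0]],
  [[8, 48, 15], [0, 0, 0]],
  [[0, 31, 14], [0, 0, 0]],
  [[0, 0, 0], [0, 0, 0]],
], gripper=1.0)

```text
time_s: 19.8
position: [0.4028, 0.448, 0.2192]
tcp_rot: [[-1.0, -0.004, -0.004], [-0.004, 1.0, -0.002], [0.004, -0.002, -1.0]]
force: [-0.1, -1.3, 0.2]
opening: 0.984
grasp_force: 0.0
```

Run:
```python
from h import *
s=read_state();im=capture('wrist')[:,:,::-1].copy();cv2.imwrite('pics/w7.png',im);W=cam('wrist',s);print(s['position'],yaw(s))
u0,v0=proj(W,(.492,.447,.012));print(u0,v0)
m=np.uint8(im.max(axis=2)<60);m[264:]=0;m[:int(v0)-45]=0;m[:,:int(u0)-40]=0;m[:,int(u0)+45:]=0
for c in sorted(cv2.findContours(m,0,1)[0],key=cv2.contourArea)[-2:]:
    c=c[:,0];print(len(c),c.min(0),c.max(0));h=cv2.convexHull(c)[:,0]
    P=np.array([ray(W,u,v,.012)[:2] for u,v in h if v<c.min(0)[1]+18])
    A=np.c_[2*P,np.ones(len(P))];x=np.linalg.lstsq(A,(P**2).sum(1),rcond=None)[0];print(x[:2],np.sqrt(x[2]+x[0]**2+x[1]**2))
    print(P[:,0].min()+.03,P[:,1].min()+.03,P[:,1].max()-.03)
```

```text
[0.40282722 0.44800303 0.21922201] -179.75097283702235
275.8375214009276 258.759185574973
156 [252 232] [305 263]
[0.49015131 0.44987315] 0.028705991493365165
0.49143657152245923 0.45570393146960164 0.44609260389938676
```

Request:
drive_tool([
  [[-45, 0, 0], [0, 0, 0]],
  [[-44, 0, 0], [0, 0, 0]],
  [[0, 0, 0], [0, 0, 0.15]],
  [[0, 0, 0], [0, 0, 0.15]],
  [[0, 0, 0], [0, 0, 0.15]],
], gripper=0.8)

```text
time_s: 20.35
position: [0.4942, 0.4428, 0.2226]
tcp_rot: [[-0.897, 0.443, -0.001], [0.443, 0.897, -0.001], [0.0, -0.001, -1.0]]
force: [-0.1, 0.5, -0.3]
opening: 0.805
grasp_force: 0.0
```

Request:
drive_tool([
  [[0, 0, 0], [0, 0, 0.07]],
  [[0, 0, 40], [0, 0, 0]],
  [[0, 0, 30], [0, 0, 0]],
  [[0, 0, 0], [0, 0, 0]],
  [[0, 0, 0], [0, 0, 0]],
])

```text
time_s: 20.85
position: [0.4935, 0.4437, 0.153]
tcp_rot: [[-0.867, 0.498, -0.001], [0.498, 0.867, -0.001], [0.0, -0.001, -1.0]]
force: [0.4, 0.8, 0.1]
opening: 0.8
grasp_force: 0.0
```

Run:
```python
from h import *
s=read_state();print(s['position'],yaw(s))
R=np.array(s['tcp_rot']);print(R.T@(np.array([.4915,.448,.0725])-s['position']))
```

```text
[0.49347378 0.44365439 0.15303994] 150.13860285056865
[0.00385165 0.0028816  0.08053772]
```

Request:
drive_tool([
  [[3.5, 3, 25], [0, 0, 0]],
  [[0, 0, 30], [0, 0, 0]],
  [[0, 0, 18], [0, 0, 0]],
  [[0, 0, 7.5], [0, 0, 0]],
  [[0, 0, 0], [0, 0, 0]],
])

```text
time_s: 21.35
position: [0.492, 0.4491, 0.0734]
tcp_rot: [[-0.868, 0.497, 0.001], [0.497, 0.868, 0.0], [-0.001, 0.001, -1.0]]
force: [0.5, -0.3, -0.1]
opening: 0.799
grasp_force: 0.0
```

Request:
drive_tool([
  [[0, 0, 0], [0, 0, 0]],
  [[0, 0, 0], [0, 0, 0]],
  [[0, 0, 0], [0, 0, 0]],
  [[0, 0, 0], [0, 0, 0]],
  [[0, 0, 0], [0, 0, 0]],
], gripper=0.3)

```text
time_s: 21.85
position: [0.4919, 0.4496, 0.0737]
tcp_rot: [[-0.868, 0.497, 0.002], [0.497, 0.868, 0.001], [-0.001, 0.002, -1.0]]
force: [0.1, 0.9, 2.4]
opening: 0.554
grasp_force: 30.0
```

Request:
drive_tool([
  [[0, 0, 0], [0, 0, 0]],
  [[0, 0, 0], [0, 0, 0]],
  [[0, 0, 0], [0, 0, 0]],
])

```text
time_s: 22.15
position: [0.4919, 0.4496, 0.0731]
tcp_rot: [[-0.868, 0.497, 0.002], [0.497, 0.868, 0.001], [-0.001, 0.002, -1.0]]
force: [1.8, 2.3, 3.9]
opening: 0.563
grasp_force: 30.0
```

Request:
drive_tool([
  [[0, 0, -40], [0, 0, 0]],
  [[0, 0, -45], [0, 0, 0]],
  [[0, 0, -45], [0, 0, 0]],
  [[0, 0, -45], [0, 0, -0.15]],
  [[0, 0, -15], [0, 0, -0.15]],
])

```text
time_s: 22.65
position: [0.4924, 0.4498, 0.2674]
tcp_rot: [[-0.977, 0.212, 0.005], [0.212, 0.977, 0.003], [-0.005, 0.004, -1.0]]
force: [0.1, 0.8, -0.5]
opening: 0.564
grasp_force: 30.0
```

Request:
drive_tool([
  [[0, 0, 0], [0, 0, -0.15]],
  [[0, 0, 0], [0, 0, -0.072]],
  [[20, -45, 0], [0, 0, 0]],
  [[20, -45, 0], [0, 0, 0]],
  [[0, -49, 0], [0, 0, 0]],
])

```text
time_s: 23.15
position: [0.4466, 0.3081, 0.2607]
tcp_rot: [[-1.0, -0.005, -0.007], [-0.005, 1.0, -0.003], [0.007, -0.003, -1.0]]
force: [1.8, 0.2, -2.4]
opening: 0.567
grasp_force: 30.0
```

Request:
drive_tool([
  [[0, -49, 0], [0, 0, 0]],
  [[0, -49, 0], [0, 0, 0]],
  [[0, -49, 0], [0, 0, 0]],
  [[0, -49, 0], [0, 0, 0]],
  [[0, -49, 0], [0, 0, 0]],
])

```text
time_s: 23.65
position: [0.4501, 0.0632, 0.2618]
tcp_rot: [[-1.0, -0.003, -0.004], [-0.003, 1.0, 0.0], [0.004, 0.0, -1.0]]
force: [1.7, 0.7, -1.0]
opening: 0.559
grasp_force: 30.0
```

Request:
drive_tool([
  [[0, -49, 0], [0, 0, 0]],
  [[0, -49, 0], [0, 0, 0]],
  [[0, -49, 0], [0, 0, 0]],
  [[0, -49, 0], [0, 0, 0]],
  [[0, -49, 0], [0, 0, 0]],
])

```text
time_s: 24.15
position: [0.4508, -0.1813, 0.2617]
tcp_rot: [[-1.0, -0.002, -0.003], [-0.002, 1.0, 0.002], [0.003, 0.002, -1.0]]
force: [1.0, 0.1, -1.2]
opening: 0.56
grasp_force: 30.0
```

Request:
drive_tool([
  [[-15, -30, 0], [0, 0, 0]],
  [[-20, -10, 0], [0, 0, 0]],
  [[0, 0, 0], [0, 0, -0.15]],
  [[0, 0, 0], [0, 0, -0.11]],
  [[0, 0, 0], [0, 0, 0]],
])

```text
time_s: 24.65
position: [0.4864, -0.2194, 0.2613]
tcp_rot: [[-0.966, -0.259, -0.004], [-0.259, 0.966, 0.002], [0.003, 0.003, -1.0]]
force: [0.2, 0.0, -1.7]
opening: 0.56
grasp_force: 30.0
```

Run:
```python
from h import *
s=read_state();print(s['position'],yaw(s),s['opening'],s['force'])
R=np.array(s['tcp_rot']);print(R.T@(np.array([.5215,-.222,.163])-s['position']))
```

```text
[ 0.48636575 -0.2194011   0.26126503] -165.00753315134062 0.5595894832999972 [ 0.17650615  0.02954885 -1.73796808]
[-0.03355884 -0.01192434  0.09812646]
```

Request:
drive_tool([
  [[-34, -12, 0], [0, 0, 0]],
  [[0, 0, 30], [0, 0, 0]],
  [[0, 0, 25], [0, 0, 0]],
  [[0, 0, 0], [0, 0, 0]],
  [[0, 0, 0], [0, 0, 0]],
])

```text
time_s: 25.15
position: [0.523, -0.2223, 0.2073]
tcp_rot: [[-0.966, -0.258, -0.002], [-0.258, 0.966, 0.001], [0.002, 0.002, -1.0]]
force: [0.5, -0.4, -1.4]
opening: 0.567
grasp_force: 30.0
```

Run:
```python
from h import *
s=read_state();R=np.array(s['tcp_rot']);print(s['position'],R.T@(np.array([.5215,-.222,.163])-s['position']))
im=capture('wrist')[:,:,::-1].copy();W=cam('wrist',s)
print(proj(W,s['position']-[0,0,.073]),proj(W,(.5215,-.222,.12)))
cv2.imwrite('pics/w8.png',im)
```

```text
[ 0.52298569 -0.22228607  0.20726177] [0.00128996 0.00058345 0.04426498]
[276.14347967 214.11298977] [277.1388356  206.53456638]
```

View pics/w8.png

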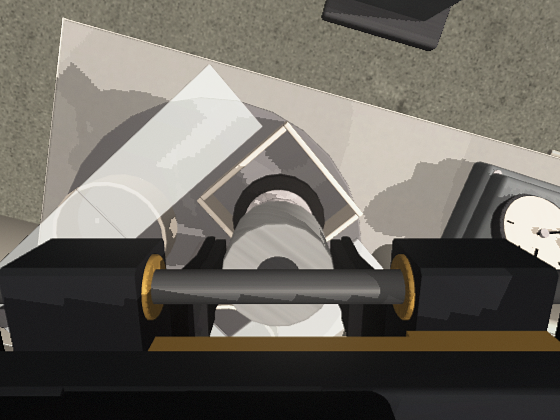

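The square bin's rim corners are at (199,200), (288,125) and (361,214), giving a centre of about (280,207). The foot's base ring is centred at u≈279, so it is well aligned over the bin, and I lower it.

Request:
drive_tool([
  [[1, 0, 15], [0, 0, 0]],
  [[0, 0, 15], [0, 0, 0]],
  [[0, 0, 8], [0, 0, 0]],
  [[0, 0, 4], [0, 0, 0]],
  [[0, 0, 0], [0, 0, 0]],
])

```text
time_s: 25.7
position: [0.5228, -0.2232, 0.1661]
tcp_rot: [[-0.966, -0.259, 0.0], [-0.259, 0.966, -0.0], [-0.0, -0.0, -1.0]]
force: [-0.4, 0.6, -2.0]
opening: 0.561
grasp_force: 30.0
```

Request:
drive_tool([
  [[0, 0, 1.5], [0, 0, 0]],
  [[0, 0, 1], [0, 0, 0]],
  [[0, 0, 0], [0, 0, 0]],
  [[0, 0, 0], [0, 0, 0]],
])

```text
time_s: 26.1
position: [0.5231, -0.2232, 0.1638]
tcp_rot: [[-0.966, -0.259, 0.001], [-0.259, 0.966, -0.001], [-0.001, -0.001, -1.0]]
force: [0.3, 0.1, 0.9]
opening: 0.565
grasp_force: 30.0
```

Request:
drive_tool([
  [[0, 0, 0], [0, 0, 0]],
  [[0, 0, 0], [0, 0, 0]],
  [[0, 0, 0], [0, 0, 0]],
  [[0, 0, 0], [0, 0, 0]],
  [[0, 0, -10], [0, 0, 0]],
], gripper=0.75)

```text
time_s: 26.6
position: [0.5217, -0.2224, 0.1723]
tcp_rot: [[-0.966, -0.259, -0.003], [-0.259, 0.966, 0.002], [0.002, 0.003, -1.0]]
force: [-0.0, 0.1, 0.4]
opening: 0.746
grasp_force: 0.0
```

Request:
drive_tool([
  [[0, 0, -20], [0, 0, 0]],
  [[0, 0, -40], [0, 0, 0]],
  [[0, 0, -40], [0, 0, 0]],
  [[40, 0, -10], [0, 0, 0]],
  [[40, 0, 0], [0, 0, 0]],
])

```text
time_s: 27.1
position: [0.4465, -0.245, 0.2866]
tcp_rot: [[-0.965, -0.262, 0.005], [-0.262, 0.965, -0.005], [-0.004, -0.006, -1.0]]
force: [-0.3, 0.3, -1.1]
opening: 0.748
grasp_force: 0.0
```

Request:
drive_tool([
  [[20, -40, 0], [0, 0, 0]],
  [[0, -40, 0], [0, 0, 0]],
  [[0, -40, 0], [0, 0, 0]],
  [[0, 0, 0], [0, 0, 0]],
  [[0, 0, 0], [0, 0, 0]],
])

```text
time_s: 27.6
position: [0.4569, -0.3653, 0.2833]
tcp_rot: [[-0.966, -0.258, -0.0], [-0.258, 0.966, 0.001], [0.0, 0.001, -1.0]]
force: [-0.3, -0.6, -0.0]
opening: 0.749
grasp_force: 0.0
```

Run:
```python
from h import *
s=read_state();print(s['position'],s['time_s'],s['force'])
im=capture('top')[:,:,::-1].copy();cv2.imwrite('pics/top1.png',im);C=cam('top')
o=cv2.imread('pics/top0.png');g=cv2.cvtColor(im,6)
def dot(x,y,z):
    u,v=proj(C,(x,y,z)).round().astype(int);r=10
    p=cv2.GaussianBlur(g,(3,3),0)[v-r:v+r+1,u-r:u+r+1];j=np.unravel_index(p.argmin(),p.shape);q=(u-r+j[1],v-r+j[0]);return (u,v),q,p.min(),p.max(),ray(C,*q,z).round(3)
print('f2 in bin',dot(.5225,-.2225,.18));print('f1 plate',dot(.498,.11,.134))
for n,(x,y,w,h) in dict(carton=(185,225,26,24),bottle=(115,228,36,30),roll=(230,168,30,36)).items():
    print(n,cv2.absdiff(im,o)[y:y+h,x:x+w].mean())
m=np.uint8(im.min(2)>170)
print('\n'.join(' '.join(f'{k:3d}' for k in g[r,384:440:2]) for r in range(205,245,3)))
```

```text
[ 0.45687843 -0.36528732  0.28329648] 27.6 [-0.25258783 -0.60006165 -0.04808342]
f2 in bin ((np.int64(411), np.int64(231)), (np.int64(401), np.int64(223)), np.uint8(90), np.uint8(186), array([ 0.543, -0.196,  0.18 ]))
f1 plate ((np.int64(284), np.int64(240)), (np.int64(294), np.int64(248)), np.uint8(82), np.uint8(191), array([0.476, 0.083, 0.134]))
carton 6.1164529914529915
bottle 1.4842592592592592
roll 1.4123456790123456
181 181 182 180 171 170 169 168 169 131 106 106 104 104 105 130 130 130 127  80  79  82  81  77  88 175 167 167
180 180 181 169 169 170 170 171 128 102 104 107 104 105 129 128 123 147  83  79  81  80  80  86 164 167 166 168
180 179 169 169 169 170 169 127 105 102 105 104 108 127 126 130 133  83  78  83  82  80  80 134 162 166 168 167
179 171 170 169 169 169 124 121 193 130 108 109 109 123 131 127  82  81  82  84  79  81  96 126 103 103 157 167
170 171 170 171 169 124 120 159 105 131 182 144 111 108 116  85  81  82  83  80  81 135 100 132 106 102 104 149
170 171 170 169 122 127 152 106 109 109 140 144 177 158 110 109 100  82  80  86 123 129 115 139 109 102 154 166
1
[... 194 characters left out ...]
 107 105 102 149 172 172 167
177 145 134 149  74  78 161 154 138 156 186 183 149 105 102 103 182 184 169 149 114 109 104 149 167 169 167 170
129 150 148 100  76 100 163 142 140 154 181 182 152 105 103 109 178 183 168 145 106 104 149 166 167 165 167 166
152 147 110 108  85  88 164 157 139 139 176 184 184 181 179 180 182 183 161 109 107 149 167 169 165 167 167 167
162 167 118 108  94  85 102 162 157 137 136 162 182 183 184 185 174 152 109 105 149 168 173 176 172 166 166 168
133 142 162 170 123 100  80  81  82  90  83  85 102 114 134 132 174 112 107 148 168 175 175 172 166 166 167 168
143 128 131 138 155 177 118 109 103 108 109 123 128 133 129 173 109 107 147 171 175 174 172 166 167 166 167 166
```

Run:
```python
from h import *
a=cv2.imread('pics/top0.png');b=cv2.imread('pics/top1.png')
for im in (a,b):
    m=np.uint8(im[222:250,182:215].min(2)>192);c=max(cv2.findContours(m,0,1)[0],key=cv2.contourArea);print(cv2.minAreaRect(c))
g=cv2.cvtColor(b,6)
for r in range(228,252,2): print(r,' '.join(f'{k:3d}' for k in g[r,266:304:2]))
```

```text
((9.80000114440918, 15.400001525878906), (6.260990142822266, 4.472135543823242), 26.56505012512207)
((10.649999618530273, 15.549999237060547), (8.538147926330566, 5.0596442222595215), 18.43494987487793)
228 135 134 135 136 136 135 133 130 118 114 129 129 136 137 139 139 139 135 135
230 134 133 138 138 137 120 104 135 153 143 125  94  91 119 124 131 136 137 136
232 133 136 137 140 105 124 170 188 183 186 188 176 118  87 111 112 123 117 108
234 134 137 137 116 126 172 188 188 187 182 188 186 176 109  97 109 109 108 106
236 139 138 137 103 102 192 190 181 113 109 167 187 186 159  82 103 109 109 108
238 172 173 101 106 139 191 191 134  99  98 110 183 187 156 118 100 102 113 107
240 173 176 111 105 137 188 190 140  97  96 108 189 184 151 135  74 122 140 155
242 113 112  88 104  94 190 190 181 137 121 178 188 189 121 139  76 116 153 154
244 116 108 100 159  82 170 189 191 189 190 192 188 172 113 124  71  83  84  95
246 133 131 125 113 130  87 173 189 190 190 191 179  79 138  96  96  96 125 136
248 132 133 132 107 156 118  69 116 149 160  98  66 136 132  70 103 123 132 133
250 142 133 132 128  95 159 147 115  85  80 127 153 169  70 104 127 133 132 134
```

Run:
```python
from h import *
a=cv2.imread('pics/top0.png');b=cv2.imread('pics/top1.png')
for n,(x,y,w,h) in dict(carton=(187,229,22,18),bottle=(120,232,26,22)).items():
    r=cv2.matchTemplate(b[y-6:y+h+6,x-6:x+w+6],a[y:y+h,x:x+w],cv2.TM_CCOEFF_NORMED);print(n,cv2.minMaxLoc(r))
print(cv2.absdiff(a,b)[225:250,185:213].max(2)[::2])
hand_in()
```

```text
carton (-0.14673420786857605, 0.9360353946685791, (0, 9), (6, 6))
bottle (-0.04213673248887062, 0.9986968040466309, (0, 12), (6, 6))
[[ 2  2  3  1  3  2  2  4  1  1  2  1  1  3  1  1  1  1  2  1  1  2  2  1
   3  2  1  3]
 [ 2  1  3  3  2  1  1  1  2  3  3  3  2  2  2  0  2  3  2  1  4  1  1  2
   3  1  2  2]
 [ 2  2  1  2  2  2  3  2  3  1  2  2  1  1  7 10 10 11 11 10 10 10  4  2
   1  2  3  1]
 [ 1  2  1  2  1  1  2  2  2  0  3  5  9 20 24 12  2  1  1  2  2  2  0  0
   2  2  5  1]
 [ 2  3  1  3  3  2  1  2  1  4  1  2  1  1  2  0  3  1  3  2  2  2  2  2
   3  5  1  3]
 [ 1  1  2  3  2  3  2  2  3  2  2  2  2  2  2  0  2  2  1  2  1  2  1  2
   0  3  3  3]
 [ 2  3  2  2  2  2  1  3  2  0  1  3  2  2  1  1  2  2  2  2  3  2  2  1
   1  5  2  1]
 [ 2  1  2  2  2  1  1  2  2  1  2  2  2  2  1  2  2  1  2  3  2  3  2  1
   3  2  2  1]
 [ 3  1  3  2  3  2  1  4  7  5  3  3  2  1  2  1  1  1  0  2  1  3  3  1
   1  1  2  0]
 [37 37 36 38 40 35 38 39 39 37 34 18 10  6  5  2  2  1  2  0  2  3  2  3
   1  5  2  1]
 [37 39 40 38 40 41 39 38 37 41 39 41 40 38 41 33 24 14  4  2  2  1  3  1
   3  1  2  3]
 [ 2  1 17 24 25 24 33 39 31 24 27 26 11  1  1  1  3  2  2  2  1  3  1  2
   3  0  2  1]
 [ 2  3  1  4  1  1  4  2  1  3  1  3  1  1  3  1  1  4  3  2  1  1  1  3
   3  2  3  1]]
the job is handed in; nothing more can be done
```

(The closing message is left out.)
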